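Clear the broken clamp foot from the base rail's T-slot

TASK

A snapped-off clamp foot is stuck in one of the two T-slots of the aluminium base rail. Take the slot scraper from its stand, lower its blade into that slot between the closed end and the scrap, and push the scrap along and out of the open end so that it drops into the catch tray. Then let go of the scraper, leaving it standing upright in the slot; do not touch the scrap with the fingers, and leave the sound clamp bolt in the other slot where it is.

Things in the scene. Friction and masses are not known exactly. Their poses are not given: they have to be found in the camera images.
- rail: Fixed aluminium rail 228 x 140 mm, top 68 mm above bench, two T-slots. Origin on the bench under its middle; x along the slots to the open end, y across, z up. Slot centre lines at y = +35 and -35 mm, closed end x = -110 (end plate flush with the top), open end x = +110. Slot floor at z = 45 mm; neck 26 mm wide, 8 deep; below it the slot is 40 wide, 15 high.
- tray (a point): Middle of the inner floor of the open grey catch tray bolted to the rail's open end, 4 mm above the bench; axes as the rail's. Tray 100 mm (x) by 140 mm (y), walls 30 mm high and 4 mm thick.
- scrap: The scrap: loose dark steel foot 34 x 34 x 10 mm with a snapped stump on top, 12 mm across and 8 high, ending below the rail's top; too wide to lift through the neck. On the floor of either slot, within 35 mm of the rail's middle along it. Origin: centre of its underside; x within 6 degrees of the rail's x. About 80 g.
- scraper_grip (a point): Centre of the black 24 x 24 mm handle, 80 mm tall, of the loose scraper (180 g), upright in a fixed grey stand 70 x 64 x 40 mm high. Below the handle a skid plate, 44 (x) x 50 (y) x 6 mm, underside 46 mm under this point, rests on the stand, and in use on the rail's top across the neck, where it stands by itself if well on the rail. z up; same after a half turn.
- blade_tip (a point): Lower end of the scraper's blade, 66 mm below scraper_grip. The blade goes down 20 mm from the middle of the skid plate, 12 mm wide (y), 5 mm thick (x); at the start it hangs in the stand's hole. With the skid on the rail the tip is 3 mm above the slot floor.
- stud: Sound clamp bolt in the other slot, to be left alone: the same 34 x 34 x 10 mm foot with a whole 12 mm stud, washer and 24 mm hexagon nut, rising 25 mm above the rail's top. Origin: centre of its underside, on the slot floor.
There are look-alikes about, which are no part of the job. Leave any pink look-alike of the part that bears scraper_grip alone. What is shaped like the scrap but turquoise is not meant.

How it is judged:
By the outcome, as a careful person would: the job done as asked, in the order asked, and still so for the second after the job is handed in, with the robot touching nothing.
It also fails if it takes over 48 s, if anything falls off the work surface, if the arm or the gripper's body presses on something with over 40 N, if the wrist force passes 120 N, or if a joint passes its speed limit or range.

ROBOT

A 6-joint arm with a two-finger parallel gripper is mounted at the origin on the work surface. World frame = base frame: x ahead of the robot, y to its left, z up, the work surface at z = 0. Lengths are in m, angles in rad, forces in N, time in s.
With the tool pointing down it reaches from about 0.35 to 0.975 m from the base axis. Payload 4.9 kg.
Tool frame: the origin (TCP) lies at the very end of the fingers, on their centre line; the grasp point (between the pads) lies ctrl.grip_point_offset behind it (ctrl.grip_point_offset is the distance from the TCP to the grasp point, in m); z points along the fingers, y is the direction in which the jaws open and shut (so a half turn about z gives the same grasp; the last joint's range is limited). The gripper opens to 85 mm and grips with 20 to 120 N. Pads are 22 mm wide; open, the fingers measure 114 mm over their backs; the gripper's body (76 mm by 85 mm) begins 54 mm behind the grasp point. The pads swing forward as they close: fully open they stand 13 mm farther back than shut.
Start: joints at [1.047, 0.053, 1.613, -0, 1.476, -0.119], TCP at [0.246, 0.574, 0.231] pointing down, gripper open.
Joint ranges: [-3.01, 3.01], [-1.01, 2.22], [0.06, 2.58], [-1.02, 4.17], [0.09, 2.62], [-3.14, 3.14]. Speed limits (rad/s): [2.57, 2.57, 3.14, 3.14, 3.14, 3.14].

INTERFACE

Orientations are given as a rotation vector (axis times angle).
In Python, from station import ctrl gives the robot as it stands. The module is installed in compiled form; this text tells all that it offers.
- The arm moves only by the shell command python3 -m creep 'ROWS' [FORCE]. ROWS is JSON, a list of rows, each a list of 5 numbers: the closure in counts, from 0 (fully open) to 255 (shut), then the shift along the tool's x, y, z in mm, then the turn about the tool's z in rad. A call has 1 to 12 rows; each row is the pose to reach, as a shift and turn from the pose commanded when the call began, along the tool's axes at that moment; what a row does not reach only later rows make up. A row lasts 1/12 s, in which the tool goes at most 41.7 mm and 7.16 degrees, less where a joint would pass 70% of its speed; a pose out of reach is approached as far as the arm can. A call with a gripper value outside its range is refused whole. The fingers move at their own pace and stop on an object; FORCE is the grip in N (left out, the last holds). Time passes only in rows, so rows that repeat a pose let the fingers close. It gives the time, the measured TCP pose, the force and the opening at its end, in the units of the state.
- ctrl.get_obs(): the state, without advancing time (a new reading comes with each control period).
- ctrl.get_image(name): name is "side" or "top"; returns the picture (420x560x3 uint8, red, green, blue); there is no depth.
- ctrl.calibration(name): a dict with "fx", "fy", "cx", "cy" (pixels), "R" (3x3) and "t" (3): a world point X has camera coordinates R X + t. Camera axes: x right, y down, z forward; pixel columns grow to the right and rows downward; lengths in m; the calibration is good to about 2 mm. A picture is of the moment at which its call begins. calibration takes no time and is no camera call.
- ctrl.finish_job(): hands the job in, once; it reports no verdict.
Trained networks look in the newest picture that a camera, given by its name, has taken for a name from the list of things; names that differ only in an ending like _2 or _b are one class to them, and where a whole thing is asked for, a point or a joint stands for the part that bears it (a point fixed in the world has none). Each returns a list of dicts, best first, with "conf" (0 to 1); they miss things now and then, are a little off and sometimes report something else, mostly with a low value. They report only what shows in the picture. A call takes as long as a camera call. They do not tell look-alikes from the thing itself.
- ctrl.boxes_of(camera, label): "rect" ([left, top, width, height] in pixels, round what is visible of it).
- ctrl.outline_of(camera, label): "mask" (420x560 bool, what is visible of it) and "rect" ([left, top, width, height] in pixels, round what is visible of it).
The state is a dict: "t": time; "q": joint angles; "dq": joint speeds; "effort": joint torques, N m; "tool_pos": TCP position; "tool_rot": TCP orientation; "contact_force": force on the tool from outside, world axes, zero at the start; "wrist_torque": the same for the moment, N m; "opening": finger opening in m.
Only numpy, scipy, OpenCV 4.12 (cv2) and the standard library are available. Lean on these libraries where they do the work, as an engineer would, in place of code of your own. Each camera call takes 0.05 s, during which the arm holds its last target. There are 200 camera calls.

## Working session

There is one attempt and no reset: what is moved stays moved. The work goes in short steps, Python scripts to look and compute and a shell command to move; the robot and the scene stay as the last step left them, time stands still between calls to the robot, and variables do not carry over. Pictures are saved under pics/ and viewed, about 8 in all and at most 12, crops included, and the job is handed in when it is done.

```bash
mkdir -p pics; cat > h.py <<'E'
import numpy as np, cv2
from station import ctrl
from scipy.spatial.transform import Rotation as Ro
def ray(cam,u,v):
    c=ctrl.calibration(cam);R=np.array(c["R"]);t=np.array(c["t"])
    return -R.T@t, R.T@np.array([(u-c["cx"])/c["fx"],(v-c["cy"])/c["fy"],1])
def atz(cam,u,v,z):
    o,d=ray(cam,u,v); return o+d*(z-o[2])/d[2]
def proj(cam,X):
    c=ctrl.calibration(cam);p=np.array(c["R"])@np.array(X)+np.array(c["t"])
    return np.array([c["fx"]*p[0]/p[2]+c["cx"],c["fy"]*p[1]/p[2]+c["cy"]])
def save(cam,fn,crop=None,s=1):
    im=ctrl.get_image(cam)[:,:,::-1]
    if crop: x,y,w,h=crop; im=im[y:y+h,x:x+w]
    cv2.imwrite("pics/"+fn,cv2.resize(im,None,fx=s,fy=s,interpolation=cv2.INTER_CUBIC))
E
python3 - <<'E'
from h import *
np.set_printoptions(precision=3,suppress=True)
save("top","t0.png",s=1.4);save("side","s0.png",s=1.4)
for c in("top","side"):
    print(c,ray(c,280,210))
    for l in("rail","scrap","scraper_grip","stud","tray"):
        try:
            print(l,[(np.round(d["rect"]),round(d["conf"],2)) for d in ctrl.boxes_of(c,l)])
        except Exception as e: print(l,e)
print(ctrl.get_obs(),ctrl.grip_point_offset)
E
```

```text
top (array([ 0.408, -0.099,  0.939]), array([ 0.118,  0.002, -0.993]))
rail [(array([138., 108., 181., 114.]), 0.96), (array([237., 136.,  26.,  28.]), 0.68), (array([376., 208.,  33.,  34.]), 0.22)]
scrap [(array([222., 173.,  23.,  15.]), 0.79), (array([233., 242.,  18.,  21.]), 0.61)]
scraper_grip [(array([376., 209.,  36.,  32.]), 0.91), (array([372., 268.,  31.,  28.]), 0.55)]
stud [(array([236., 135.,  26.,  28.]), 0.68)]
tray [(array([135., 108., 187., 116.]), 0.64)]
side (array([ 0.492, -0.835,  0.662]), array([-0.003,  0.802, -0.599]))
rail [(array([284., 169.,  92., 105.]), 0.92)]
scrap [(array([244., 220.,  23.,  16.]), 0.76), (array([305., 199.,  18.,  12.]), 0.62)]
scraper_grip [(array([243., 343.,  47.,  65.]), 0.68), (array([260., 276.,  39.,  59.]), 0.57)]
stud []
tray [(array([283., 169.,  95., 105.]), 0.84)]
{'t': 0.6, 'q': array([ 1.047,  0.053,  1.613,  0.   ,  1.476, -0.119]), 'dq': array([ 0.001, -0.   ,  0.   , -0.002,  0.001, -0.   ]), 'effort': array([  0.   , -39.341, -37.023,  -0.   ,   0.001,   0.   ]), 'tool_pos': array([0.246, 0.574, 0.231]), 'tool_rot': array([0.632, 3.077, 0.   ]), 'contact_force': array([-1.19 ,  0.003,  0.467]), 'wrist_torque': array([ 0.008,  0.02 , -0.013]), 'opening': 0.0852647309470013} 0.0187
```

View pics/t0.png

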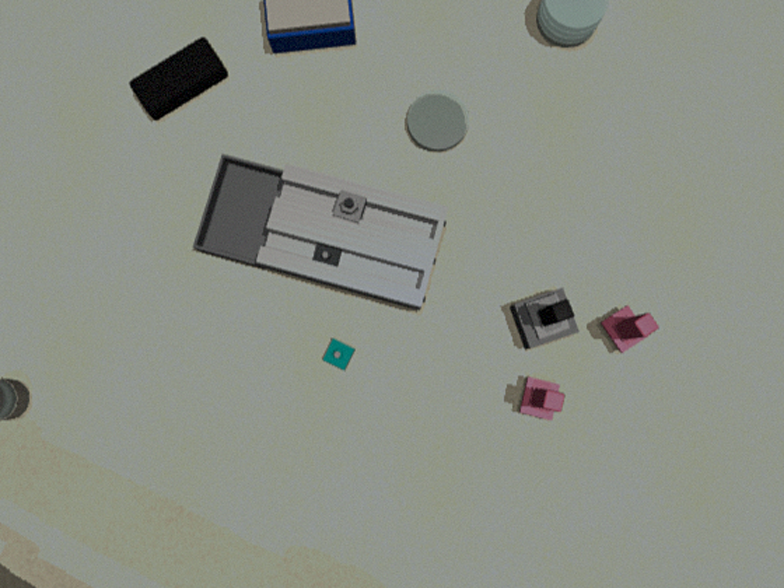

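View pics/s0.png

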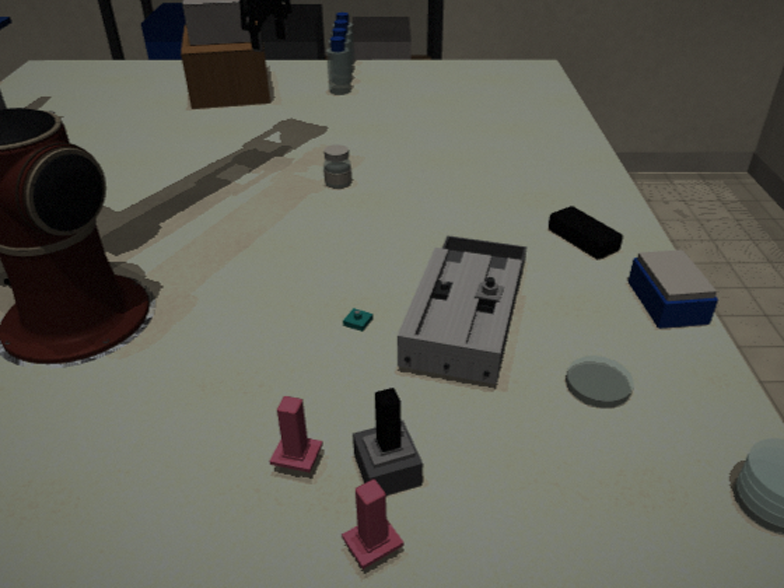

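The top view shows the scrap, dark, at about (322,256)/1.4 in the slot nearer the robot, and the stud in the other slot. The tray end is on the left. The black scraper in its grey stand is at (548,315)/1.4, with two pink look-alikes beside it and a turquoise decoy. I'll zoom in on both.

```bash
python3 - <<'E'
from h import *
a=ctrl.get_image("top")[:,:,::-1]
cv2.imwrite("pics/r1.png",cv2.resize(a[100:230,130:330],None,fx=4,fy=4,interpolation=cv2.INTER_CUBIC))
b=ctrl.get_image("side")[:,:,::-1]
t=cv2.resize(a[195:260,355:420],(390,390),interpolation=cv2.INTER_CUBIC)
s=cv2.resize(b[270:360,240:330],(390,390),interpolation=cv2.INTER_CUBIC)
cv2.imwrite("pics/s1.png",np.hstack([t,s]))
E
```

```text
(no output)
```

View pics/r1.png

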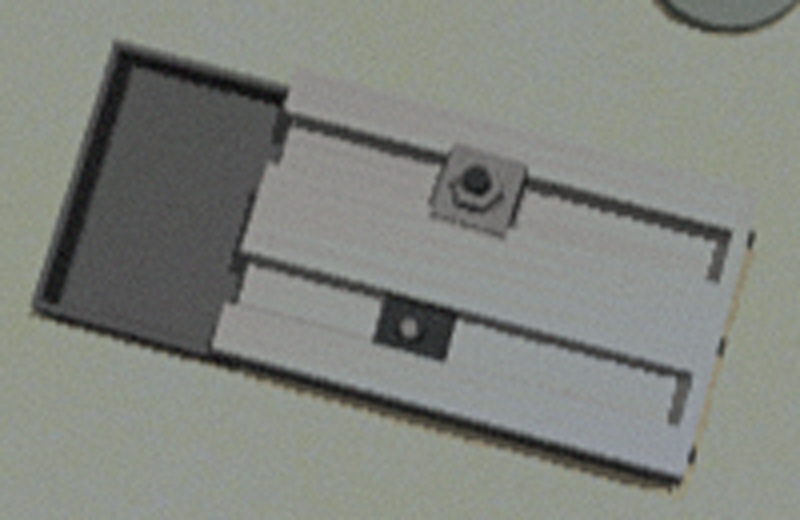

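View pics/s1.png

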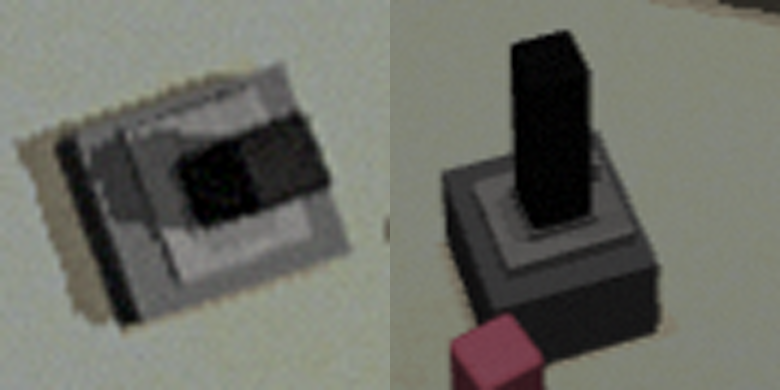

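```bash
python3 - <<'E'
from h import *
np.set_printoptions(precision=4,suppress=True)
P=[(240,258),(690,375),(288,118),(730,235)];M=np.array([(110,22),(-110,22),(110,-48),(-110,-48)])/1000
W=np.array([atz("top",130+u/4,100+v/4,.068)[:2] for u,v in P])
T,_=cv2.estimateAffinePartial2D(M,W); s=np.hypot(T[0,0],T[1,0]);yaw=np.arctan2(T[1,0],T[0,0])
print("rail",T[:,2],"yaw",yaw,"scale",s,"res",W-(M@T[:,:2].T+T[:,2]))
c,sn=np.cos(yaw),np.sin(yaw);Rr=np.array([[c,-sn],[sn,c]]);o=W.mean(0)-Rr@M.mean(0)
print("o",o)
np.savez("rail.npz",o=o,yaw=yaw)
toR=lambda p:Rr.T@(p[:2]-o)*1000
# scrap stump top z=.063 and foot corners z=.055
print("stump",toR(atz("top",130+410/4,100+327/4,.063)))
for u,v in[(373,340),(448,360),(455,318)]:print("foot",toR(atz("top",130+u/4,100+v/4,.055)))
# scraper
print("ht top",np.mean([atz("top",355+u/6,195+v/6,.126) for u,v in[(240,140),(298,112),(330,187),(262,207)]],0))
K=90/390
print("ht side",np.mean([atz("side",240+(u-390)*K,270+v*K,.126) for u,v in[(511,45),(570,32),(588,68),(530,75)]],0))
S=np.array([atz("top",355+u/6,195+v/6,.046)[:2] for u,v in[(125,130),(255,82),(312,235),(178,283)]])
print("skid top",S,S.mean(0))
Q=np.array([atz("side",240+(u-390)*K,270+v*K,.046)[:2] for u,v in[(474,185),(513,270),(636,232)]])
print("skid side",Q,(Q[0]+Q[2])/2)
for A in(S[1]-S[0],S[2]-S[3],S[3]-S[0],S[2]-S[1],Q[1]-Q[0],Q[2]-Q[1]): print(np.hypot(*A),np.arctan2(A[1],A[0]))
# rail check by side
for X in M: print(proj("side",[*(o+Rr@X),.068])*1.4)
R0=Ro.from_rotvec(ctrl.get_obs()["tool_rot"]).as_matrix();print(R0)
E
```

```text
rail [ 0.5912 -0.0412] yaw 1.2960858738437726 scale 0.9866276595296388 res [[-0.0007  0.0015]
 [ 0.0006  0.0005]
 [ 0.     -0.0016]
 [ 0.0001 -0.0005]]
o [ 0.591  -0.0412]
stump [24.5286 32.6191]
foot [40.9216 42.0228]
foot [ 4.0539 41.9608]
foot [ 6.3144 21.7342]
ht top [ 0.482  -0.3063  0.126 ]
ht side [ 0.4832 -0.3047  0.126 ]
skid top [[ 0.4996 -0.2778]
 [ 0.5144 -0.3191]
 [ 0.4661 -0.335 ]
 [ 0.4515 -0.2927]] [ 0.4829 -0.3062]
skid side [[ 0.4532 -0.294 ]
 [ 0.4687 -0.3347]
 [ 0.5142 -0.318 ]] [ 0.4837 -0.306 ]
0.043867964094758 -1.2268184356902296
0.04474195923310086 -1.2379456012319485
0.050412881513130565 -2.841903740799566
0.0508794881213438 -2.8243631077337206
0.04363299107002035 -1.2074203519112476
0.04853182661410775 0.3524267800718027
[461.5158 251.7181]
[430.7119 338.3921]
[505.1392 257.959 ]
[482.1974 347.1255]
[[-0.9192  0.3938  0.    ]
 [ 0.3938  0.9192 -0.    ]
 [-0.     -0.     -1.    ]]
```

```bash
cat >> h.py <<'E'
def go(x,y,z,ya):
    o=ctrl.get_obs();R=Ro.from_rotvec(o["tool_rot"]).as_matrix()
    d=R.T@(np.array([x,y,z])-o["tool_pos"])*1000
    cur=np.arctan2(R[1,1],R[0,1]); tw=(ya-cur+np.pi/2)%np.pi-np.pi/2
    print("t",round(o["t"],2),"pos",o["tool_pos"].round(4),"ya",round(cur,4),"tilt",R[2,2].round(5),"F",o["contact_force"].round(1),"op",round(o["opening"],4),"q6",o["q"][5].round(2),"-> shift",d.round(1),"turn",round(-tw,4))
def railpt(x,y):
    r=np.load("rail.npz");c,s=np.cos(r["yaw"]),np.sin(r["yaw"]);return r["o"]+np.array([[c,-s],[s,c]])@np.array([x,y])/1000
E
python3 -c "
from h import *
go(.483,-.306,.19,1.915)
for u,v in((540,400),(627,330)): print(atz('top',u/1.4,v/1.4,.006))
for u,v in((540,400),(650,322)): print(atz('top',u/1.4,v/1.4,.1))
"
```

```text
t 0.7 pos [0.2461 0.5745 0.2313] ya 1.166 tilt -1.0 F [ 0.1 -0.4  0. ] op 0.0855 q6 -0.12 -> shift [-564.5 -716.    41.3] turn -0.749
[ 0.36922161 -0.30037201  0.006     ]
[ 0.4649488  -0.42503095  0.006     ]
[ 0.37315505 -0.28009972  0.1       ]
[ 0.46903938 -0.42148893  0.1       ]
```

```bash
python3 -m creep '[[100,-565,-716,0,-0.75],[100,-565,-716,0,-0.75],[100,-565,-716,0,-0.75],[100,-565,-716,0,-0.75],[100,-565,-716,0,-0.75],[100,-565,-716,0,-0.75],[100,-565,-716,0,-0.75],[100,-565,-716,0,-0.75],[100,-565,-716,0,-0.75],[100,-565,-716,0,-0.75],[100,-565,-716,0,-0.75],[100,-565,-716,0,-0.75]]' 40; python3 -c "
from h import *
go(.483,-.306,.19,1.915)"
```

```text
t: 1.7
tool_pos: [0.3738, 0.1, 0.2319]
tool_rot: [-0.54, 3.093, -0.0]
contact_force: [1.0, -0.2, -0.0]
opening: 0.052
t 1.7 pos [0.3738 0.1    0.2319] ya 1.9165 tilt -1.0 F [ 1.  -0.2 -0. ] op 0.052 q6 -1.85 -> shift [  34.9 -418.9   42. ] turn 0.0015
```

```bash
python3 -m creep '[[100,35,-419,40,0],[100,35,-419,40,0],[100,35,-419,40,0],[100,35,-419,40,0],[100,35,-419,40,0],[100,35,-419,40,0],[100,35,-419,40,0],[100,35,-419,40,0],[100,35,-419,40,0],[100,35,-419,40,0],[100,35,-419,40,0],[100,35,-419,40,0]]'; python3 -c "
from h import *
go(.483,-.306,.082,1.915)
save('top','t2.png',(340,170,120,100),5);
for c in ('top','side'): print([(d['rect'],d['conf']) for d in ctrl.boxes_of(c,'scraper_grip')])"
```

```text
t: 2.7
tool_pos: [0.4825, -0.3063, 0.1906]
tool_rot: [0.535, -3.095, -0.002]
contact_force: [-0.2, -0.0, 0.3]
opening: 0.0517
t 2.7 pos [ 0.4825 -0.3063  0.1906] ya 1.9129 tilt -1.0 F [-0.2 -0.   0.3] op 0.0517 q6 -2.61 -> shift [ -0.7  -0.  108.6] turn -0.0021
[([432.8, 229.9, 35.7, 21.4], 0.69), ([375.4, 209.5, 21.3, 22.8], 0.67)]
[([259.3, 278.1, 38.5, 57.5], 0.9), ([194.6, 282.6, 36.1, 53.5], 0.78), ([245.3, 344.5, 43.9, 61.0], 0.77)]
```

```bash
python3 -m creep '[[100,0,0,35,0],[100,0,0,70,0],[100,0,0,100,0],[100,0,0,108,0],[100,0,0,108,0],[255,0,0,108,0],[255,0,0,108,0],[255,0,0,108,0],[255,0,0,108,0],[255,0,0,108,0],[255,0,0,108,0],[255,0,0,108,0]]' 60; python3 -c "
from h import *
go(.483,-.306,.19,1.915)
save('side','s2.png',(220,250,120,110),5)"
```

```text
t: 3.85
tool_pos: [0.4844, -0.3054, 0.0867]
tool_rot: [-0.539, 3.091, -0.005]
contact_force: [0.6, 1.9, 6.2]
opening: 0.0234
t 3.85 pos [ 0.4844 -0.3054  0.0867] ya 1.9161 tilt -0.99999 F [0.6 1.9 6.2] op 0.0234 q6 -2.61 -> shift [   1.2   -0.5 -103.3] turn 0.0011
```

View pics/s2.png

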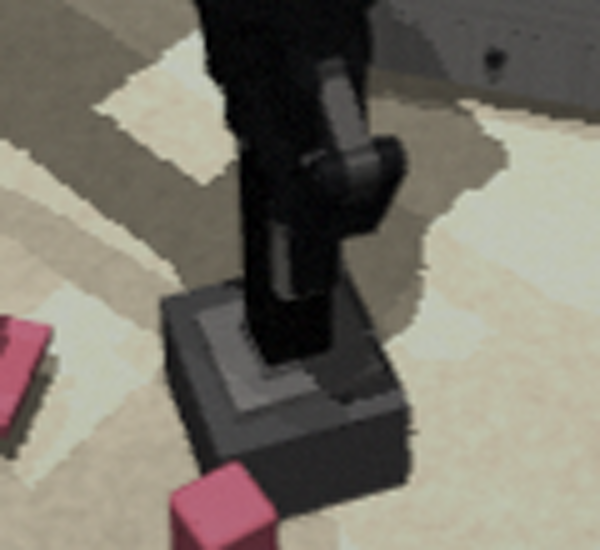

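The picture shows the fingers holding the black handle (opening 23 mm), with the scraper still seated in the stand. Next I lift it and carry it over the slot.

```bash
python3 -m creep '[[255,0,0,-25,0],[255,0,0,-60,0],[255,0,0,-100,0],[255,0,0,-112,0],[255,0,0,-112,0],[255,0,0,-112,0]]'; python3 -c "
from h import *
p=railpt(-45,35);print(p,np.load('rail.npz')['yaw']);go(p[0],p[1],.19,1.296)"
```

```text
t: 4.4
tool_pos: [0.4827, -0.3045, 0.1957]
tool_rot: [-0.539, 3.094, -0.001]
contact_force: [0.1, -0.2, -2.4]
opening: 0.0232
[ 0.54511714 -0.07497289] 1.2960858738437726
t 4.4 pos [ 0.4827 -0.3045  0.1957] ya 1.9159 tilt -1.0 F [ 0.1 -0.2 -2.4] op 0.0232 q6 -2.61 -> shift [-136.4  194.9    5.5] turn 0.6199
```

```bash
python3 -m creep '[[255,-136,195,5,0.62],[255,-136,195,5,0.62],[255,-136,195,5,0.62],[255,-136,195,5,0.62],[255,-136,195,5,0.62],[255,-136,195,5,0.62],[255,-136,195,5,0.62],[255,-136,195,5,0.62],[255,-136,195,5,0.62],[255,-136,195,5,0.62]]'; python3 -c "
from h import *
p=railpt(-45,35);go(p[0],p[1],.135,1.296)"
```

```text
t: 5.23
tool_pos: [0.5436, -0.0757, 0.1887]
tool_rot: [-0.431, -3.109, 0.0]
contact_force: [0.2, -0.4, -1.9]
opening: 0.0228
t 5.23 pos [ 0.5436 -0.0757  0.1887] ya 1.2951 tilt -1.0 F [ 0.2 -0.4 -1.9] op 0.0228 q6 -1.57 -> shift [-1.4  1.1 53.7] turn -0.0009
```

```bash
python3 -m creep '[[255,-1,1,20,0],[255,-1,1,44,0],[255,-1,1,46,0],[255,-1,1,46,0],[255,-1,1,46,0]]'; python3 -c "
from h import *
p=railpt(-45,35);go(p[0],p[1],.115,1.296)
a=ctrl.get_image('top')[100:230,190:340,::-1];b=ctrl.get_image('side')[160:290,260:410,::-1]
cv2.imwrite('pics/l3.png',np.hstack([cv2.resize(a,(400,347),interpolation=2),cv2.resize(b,(400,347),interpolation=2)]))"
```

```text
t: 5.65
tool_pos: [0.5459, -0.0751, 0.1448]
tool_rot: [0.433, 3.112, -0.0]
contact_force: [0.7, 0.8, -1.5]
opening: 0.0235
t 5.65 pos [ 0.5459 -0.0751  0.1448] ya 1.2945 tilt -1.0 F [ 0.7  0.8 -1.5] op 0.0235 q6 -1.57 -> shift [ 0.8 -0.  29.8] turn -0.0015
```

View pics/l3.png

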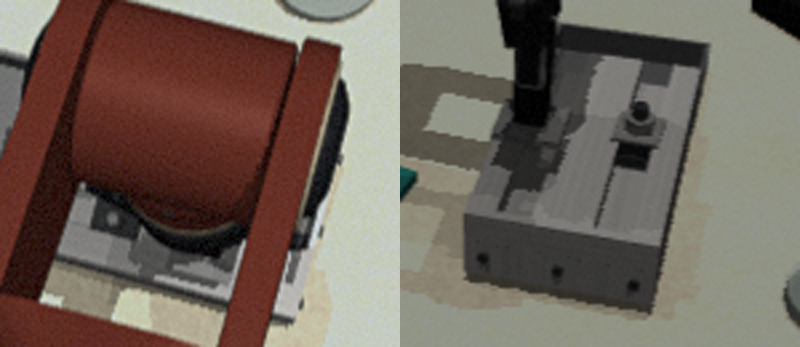

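The top half still shows the scrap, at (113,217), tray-ward of the skid. The side half shows the skid level over the near slot. I'll lower it.

```bash
python3 -m creep '[[255,0,0,8,0],[255,0,0,14,0],[255,0,0,20,0],[255,0,0,23,0],[255,0,0,25,0],[255,0,0,25,0]]'; python3 -c "
from h import *
p=railpt(-45,35);go(p[0],p[1],.115,1.296)"
```

```text
t: 6.25
tool_pos: [0.5454, -0.0739, 0.1185]
tool_rot: [-0.43, -3.111, -0.0]
contact_force: [-0.1, 0.2, -1.4]
opening: 0.0236
t 6.25 pos [ 0.5454 -0.0739  0.1185] ya 1.2961 tilt -1.0 F [-0.1  0.2 -1.4] op 0.0236 q6 -1.57 -> shift [-0.1 -1.1  3.5] turn 0.0001
```

```bash
python3 -m creep '[[255,0,0,2,0],[255,0,0,4,0],[255,0,0,4,0],[255,0,0,4,0]]'; python3 -c "
from h import *
p=railpt(-45,35);go(p[0],p[1],.115,1.296)
p=railpt(40,35);go(p[0],p[1],.115,1.296)"
```

```text
t: 6.58
tool_pos: [0.5459, -0.0741, 0.1154]
tool_rot: [-0.43, -3.112, -0.0]
contact_force: [0.3, 0.5, -2.1]
opening: 0.0234
t 6.58 pos [ 0.5459 -0.0741  0.1154] ya 1.296 tilt -1.0 F [ 0.3  0.5 -2.1] op 0.0234 q6 -1.57 -> shift [ 0.5 -1.1  0.4] turn -0.0
t 6.58 pos [ 0.5459 -0.0741  0.1154] ya 1.296 tilt -1.0 F [ 0.3  0.5 -2.1] op 0.0234 q6 -1.57 -> shift [ 0.5 83.9  0.4] turn -0.0
```

```bash
python3 -m creep '[[255,0,8,0,0],[255,0,16,0,0],[255,0,24,0,0],[255,0,32,0,0],[255,0,38,0,0],[255,0,44,0,0],[255,0,50,0,0],[255,0,56,0,0],[255,0,62,0,0],[255,0,68,0,0],[255,0,74,0,0],[255,0,80,0,0]]' 80; python3 -c "
from h import *
p=railpt(112,35);go(p[0],p[1],.115,1.296)
save('side','s4.png',(260,150,130,110),5)"
```

```text
t: 7.58
tool_pos: [0.5677, 0.0034, 0.1154]
tool_rot: [-0.43, -3.112, 0.0]
contact_force: [-0.7, -0.0, -1.5]
opening: 0.0231
t 7.58 pos [0.5677 0.0034 0.1154] ya 1.2959 tilt -1.0 F [-0.7 -0.  -1.5] op 0.0231 q6 -1.42 -> shift [ 0.5 75.4  0.4] turn -0.0001
```

View pics/s4.png

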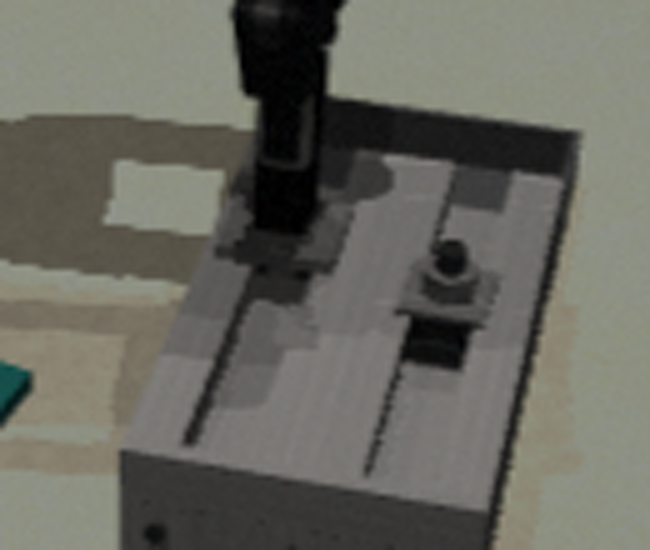

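The skid, at about (280,245), is running along the near slot. The scrap isn't visible behind it, so it must be ahead of the blade. The push force is small. I'll push on past the open end.

```bash
python3 -m creep '[[255,0,6,0,0],[255,0,12,0,0],[255,0,18,0,0],[255,0,24,0,0],[255,0,30,0,0],[255,0,36,0,0],[255,0,42,0,0],[255,0,48,0,0],[255,0,54,0,0],[255,0,60,0,0],[255,0,66,0,0],[255,0,72,0,0]]'; python3 -c "
from h import *
p=railpt(112,35);go(p[0],p[1],.115,1.296)
save('side','s5.png',(260,130,130,110),5)
for c in('top','side'): print([(d['rect'],d['conf']) for d in ctrl.boxes_of(c,'scrap')])"
```

```text
t: 8.63
tool_pos: [0.5873, 0.0729, 0.1154]
tool_rot: [0.43, 3.112, 0.0]
contact_force: [0.0, -0.3, -1.6]
opening: 0.0231
t 8.63 pos [0.5873 0.0729 0.1154] ya 1.296 tilt -1.0 F [ 0.  -0.3 -1.6] op 0.0231 q6 -1.3 -> shift [0.5 3.2 0.4] turn -0.0
[([223.3, 173.7, 21.5, 14.7], 0.73)]
[([243.9, 217.2, 22.7, 20.7], 0.55)]
```

View pics/s5.png

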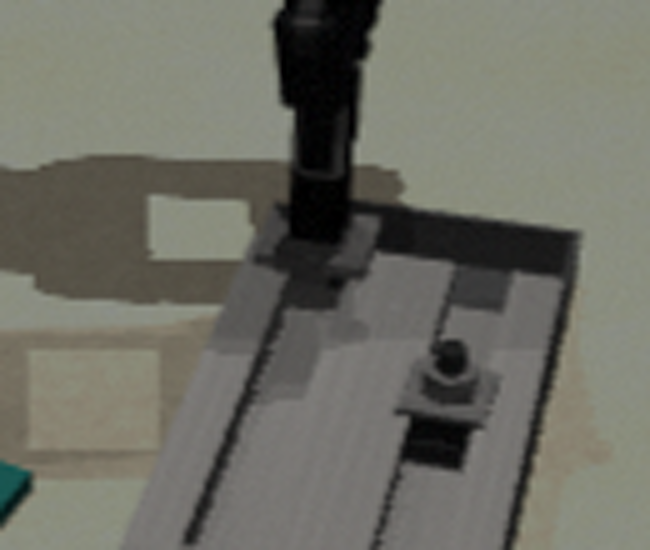

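```bash
python3 -m creep '[[255,0,4,0,0],[255,0,4,0,0],[255,0,4,0,0]]';python3 -c "
from h import *
a=ctrl.get_image('top');print([(d['rect'],d['conf']) for d in ctrl.boxes_of('top','scrap')])
cv2.imwrite('pics/t6.png',cv2.resize(a[90:230,130:330,::-1],None,fx=3,fy=3))"
```

```text
t: 9.03
tool_pos: [0.5882, 0.076, 0.1154]
tool_rot: [-0.43, -3.112, 0.0]
contact_force: [0.8, -0.7, -2.7]
opening: 0.0232
[]
```

View pics/t6.png

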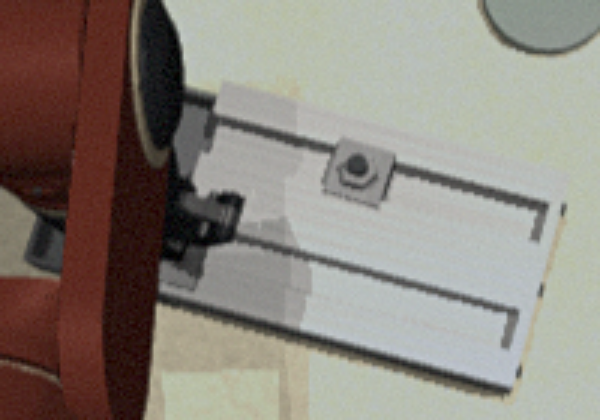

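The near slot is empty behind the blade, and the stud at (358,170) hasn't moved. The tray is hidden by the arm. I'll pull the scraper back onto the rail so I can check the tray before letting go.

```bash
python3 -m creep '[[255,0,-10,0,0],[255,0,-25,0,0],[255,0,-40,0,0],[255,0,-55,0,0],[255,0,-70,0,0],[255,0,-85,0,0],[255,0,-100,0,0],[255,0,-115,0,0],[255,0,-120,0,0],[255,0,-120,0,0]]';python3 -c "
from h import *
p=railpt(-8,35);go(p[0],p[1],.115,1.296)
a=ctrl.get_image('top');print([(d['rect'],d['conf']) for d in ctrl.boxes_of('top','scrap')])
cv2.imwrite('pics/t7.png',cv2.resize(a[90:230,130:330,::-1],None,fx=3,fy=3))"
```

```text
t: 9.97
tool_pos: [0.5551, -0.0413, 0.1155]
tool_rot: [0.435, 3.111, -0.001]
contact_force: [0.0, 0.3, -1.4]
opening: 0.0229
t 9.97 pos [ 0.5551 -0.0413  0.1155] ya 1.2933 tilt -1.0 F [ 0.   0.3 -1.4] op 0.0229 q6 -1.5 -> shift [0.4 1.9 0.5] turn -0.0027
[]
```

View pics/t7.png

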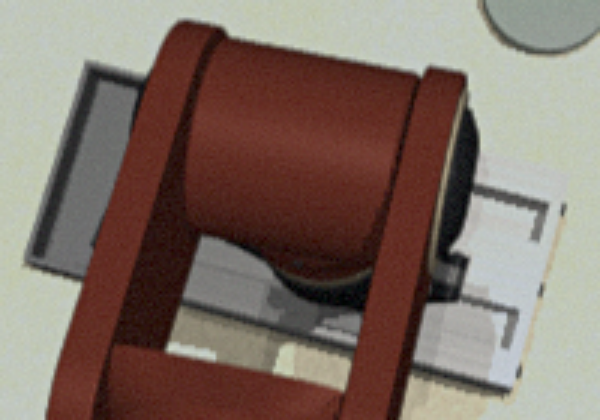

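The near part of the tray is still hidden by the arm, so I'll pull back a bit further.

```bash
python3 -m creep '[[255,0,-12,0,0],[255,0,-27,0,0],[255,0,-42,0,0],[255,0,-52,0,0],[255,0,-55,0,0],[255,0,-55,0,0]]';python3 -c "
from h import *
p=railpt(-62,35);go(p[0],p[1],.115,1.296)
for c in('top','side'):
  a=ctrl.get_image(c);print(c,[(d['rect'],d['conf']) for d in ctrl.boxes_of(c,'scrap')], [proj(c,[*railpt(130+dx,dy),.01]).round() for dx,dy in((0,35),(60,35),(0,0))])
  cv2.imwrite('pics/%s8.png'%c,a[:,:,::-1])"
```

```text
t: 10.57
tool_pos: [0.5406, -0.0929, 0.1154]
tool_rot: [0.432, 3.112, 0.0]
contact_force: [0.8, 0.6, -1.8]
opening: 0.0229
t 10.57 pos [ 0.5406 -0.0929  0.1154] ya 1.2951 tilt -1.0 F [ 0.8  0.6 -1.8] op 0.0229 q6 -1.6 -> shift [0.6 1.5 0.4] turn -0.0009
top [([158.8, 155.8, 22.9, 20.3], 0.54)] [array([184., 174.]), array([155., 166.]), array([189., 157.])]
side [] [array([325., 195.]), array([329., 182.]), array([339., 197.])]
```

The network puts the scrap at top pixel (170,166), inside the tray. I'll seat the skid and let go.

```bash
python3 -m creep '[[255,0,0,1,0],[255,0,0,2,0],[255,0,0,3,0],[255,0,0,3,0]]' 30; python3 -c "
from h import *
p=railpt(-62,35);go(p[0],p[1],.115,1.296)"
```

```text
t: 11.1
tool_pos: [0.5416, -0.092, 0.1148]
tool_rot: [0.429, 3.111, 0.0]
contact_force: [-4.1, 2.8, 8.1]
opening: 0.023
t 11.1 pos [ 0.5416 -0.092   0.1148] ya 1.2967 tilt -1.0 F [-4.1  2.8  8.1] op 0.023 q6 -1.6 -> shift [ 1.3  0.4 -0.2] turn 0.0007
```

```bash
python3 -m creep '[[255,0,0,-2,0],[200,0,0,-2,0],[150,0,0,-2,0],[100,0,0,-2,0],[100,0,0,-2,0],[100,0,0,-2,0],[100,0,0,-12,0],[100,0,0,-32,0],[100,0,0,-60,0],[100,0,0,-100,0],[100,0,0,-130,0],[100,0,0,-130,0]]'; python3 -c "
from h import *
p=railpt(-62,35);go(.4,-.3,.25,1.296)"
```

```text
t: 12.1
tool_pos: [0.5444, -0.0935, 0.2522]
tool_rot: [0.428, 3.098, -0.004]
contact_force: [0.8, -0.1, 1.9]
opening: 0.0516
t 12.1 pos [ 0.5444 -0.0935  0.2522] ya 1.296 tilt -0.99989 F [ 0.8 -0.1  1.9] op 0.0516 q6 -1.6 -> shift [  83.  -237.9    1.1] turn 0.0
```

```bash
python3 -m creep '[[100,83,-238,0,0],[100,83,-238,0,0],[100,83,-238,0,0],[100,83,-238,0,0],[100,83,-238,0,0],[100,83,-238,0,0],[100,83,-238,0,0],[100,83,-238,0,0],[100,83,-238,0,0],[100,83,-238,0,0]]'; python3 -c "
from h import *
im={c:ctrl.get_image(c)[:,:,::-1] for c in('top','side')}
a=im['top'][90:230,130:330];b=im['side'][130:290,250:410]
cv2.imwrite('pics/f.png',np.hstack([cv2.resize(a,(500,350),interpolation=2),cv2.resize(b,(300,350),interpolation=2)]))
for c in im:
  for l in('scrap','scraper_grip','stud'): print(c,l,[(d['rect'],d['conf']) for d in ctrl.boxes_of(c,l)])
print(proj('side',[*railpt(-62,35),.114]))"
```

```text
t: 12.93
tool_pos: [0.3969, -0.2981, 0.2427]
tool_rot: [0.428, 3.112, 0.0]
contact_force: [0.7, 0.7, -0.4]
opening: 0.0522
top scrap [([232.2, 239.7, 19.9, 19.1], 0.87), ([160.5, 153.4, 20.9, 23.1], 0.58), ([139.4, 110.1, 179.2, 110.8], 0.2)]
top scraper_grip [([372.1, 267.5, 32.0, 31.6], 0.88), ([430.1, 221.4, 21.6, 18.7], 0.66), ([262.7, 179.3, 27.8, 30.7], 0.63)]
top stud [([238.2, 133.2, 24.4, 28.4], 0.6)]
side scrap [([245.0, 222.6, 22.2, 14.4], 0.78), ([339.5, 198.2, 18.3, 27.5], 0.15)]
side scraper_grip [([245.4, 346.0, 43.7, 63.3], 0.93), ([194.6, 280.9, 34.7, 54.8], 0.74), ([291.3, 187.2, 29.0, 47.6], 0.61)]
side stud [([339.2, 198.3, 17.2, 25.4], 0.68)]
[307.22066207 206.38698771]
```

View pics/f.png

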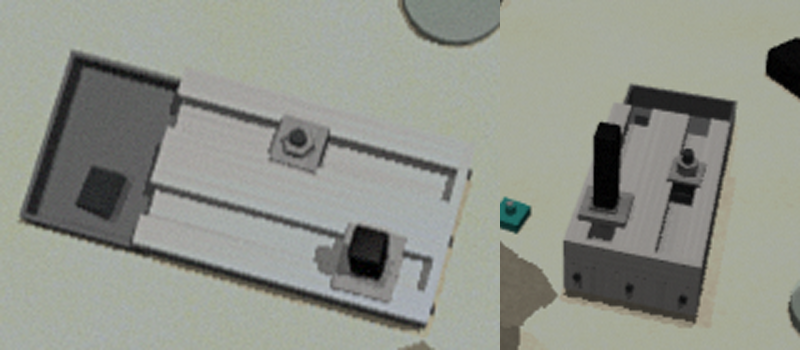

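The scrap is flat in the tray at (102,190). The scraper stands upright in the near slot at (370,258), and the stud at (298,140) hasn't moved. The arm is clear of everything, so I'm handing in.

```bash
python3 -m creep '[[100,0,0,0,0],[100,0,0,0,0],[100,0,0,0,0]]'; python3 -c "
from station import ctrl
print(ctrl.finish_job())"
```

```text
t: 13.58
tool_pos: [0.3962, -0.2989, 0.2424]
tool_rot: [-0.43, -3.112, -0.0]
contact_force: [-0.3, -0.7, 1.0]
opening: 0.0517
the job is handed in; nothing more can be done
None
```

The job is handed in at about 13.6 s of the 48 s allowed. I took the black scraper from its stand, lowered its blade behind the scrap in the slot nearer the robot, and pushed the scrap out of the open end. I then drew the scraper back to about x = -62 mm on the rail, seated it and let go.

- **Scrap:** in the last top picture it lies in the catch tray. The network agrees with 0.58 confidence; in the side view it found only the turquoise decoy and, at 0.15, the stud.
- **Scraper:** both views show it standing upright in the slot with its skid on the rail.
- **Stud:** it shows no visible movement in the last pictures.
- **Forces:** the wrist force stayed at about 10 N or less in every reading I took. The reading when seating the scraper was about 8 N upward.
- **Disagreements:** one early check still put the scrap at its starting place, because it used an old picture; later pictures showed that slot empty. After the grasp the tool sat about 4 mm higher than commanded, but the grip held.

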